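# Index the dividing table one notch and pin it

### The arm

A 6-joint arm with a two-finger parallel gripper is mounted at the origin on the work surface. World frame = base frame: x ahead of the robot, y to its left, z up, the work surface at z = 0. Lengths are in mm, angles in rad, forces in N, time in s.
With the tool pointing down it reaches from about 325 to 1000 mm from the base axis. Payload 5.1 kg.
Tool frame: the origin (TCP) lies where the fingers leave the gripper's body, on its centre line; the fingertips stand 73 mm ahead of it and the grasp point (between the pads) lies 54 mm ahead of it (pinch_z is the distance from the TCP to the grasp point, in mm); x points along the fingers, y is the direction in which the jaws open and shut, and the axes are right-handed (so a half turn about x gives the same grasp; the last joint's range is limited). The gripper opens to 85 mm and grips with 20 to 120 N. Pads are 22 mm wide; open, the fingers measure 114 mm over their backs; the gripper's body (76 mm by 85 mm) begins 54 mm behind the grasp point. The pads swing forward as they close: fully open they stand 13 mm farther back than shut.
Start: joints at [-1.31, 0.124, 1.65, -0, 1.367, -0.083], TCP at [219.061, -611.962, 303.922] pointing down, gripper open.
Joint ranges: [-2.61, 2.61], [-1.02, 2.33], [0.03, 2.71], [-1.35, 4.49], [0.32, 2.68], [-2.91, 2.91]. Speed limits (rad/s): [2.57, 2.57, 3.14, 3.14, 3.14, 3.14].

### API

Orientations are given as a 3x3 rotation matrix whose columns are the frame's x, y, z axes.
In Python, from station import move_pose, servo_line, movej, ungrasp, gripper_close, dwell, inverse_kinematics, camera, get_calibration, MotionError, hand_in, get_time, get_q, get_qd, get_joint_torque, get_position, get_tool_rot, get_contact_force, get_wrist_torque, get_opening, pinch_z gives the robot as it stands. Calls block until the motion is done:
- move_pose(position, orientation): joint-space move of the TCP to a pose.
- servo_line(position, max_speed=150, attitude=None, threshold=None): straight line of the TCP; attitude=None keeps the orientation; max_speed is the mean speed in mm/s. With threshold (N) it stops when the force on the tool has changed by that much, and returns True; else False.
- movej(angles): joint-space move.
- ungrasp() and gripper_close(): open the fingers fully, or close them until they stop; the grip force is fixed at half the most.
- dwell(seconds).
- inverse_kinematics(position, orientation): joint angles nearest the present ones, or None.
- camera(name): name is "scene" or "top" or "wrist"; returns the picture (384x512x3 uint8, blue, green, red); there is no depth.
- get_calibration(name): a dict with "mtx" (3x3 intrinsics, pixels), "R" (3x3) and "t" (3): a world point X has camera coordinates R X + t. Camera axes: x right, y down, z forward; pixel columns grow to the right and rows downward; lengths in mm; the calibration is good to about 2 mm. A picture is of the moment at which its call begins: read the wrist's pose just before it. get_calibration takes no time and is no camera call; for the wrist camera it gives the pose at the moment of the call.
A pose or a line that the arm cannot do raises MotionError and nothing moves.
- hand_in(): hands the job in, once; it reports no verdict.
Readings, each from a call of its own:
- get_time(): time.
- get_q(): joint angles.
- get_qd(): joint speeds.
- get_joint_torque(): joint torques, N m.
- get_position(): TCP position.
- get_tool_rot(): TCP orientation.
- get_contact_force(): force on the tool from outside, world axes, zero at the start.
- get_wrist_torque(): the same for the moment, N m.
- get_opening(): finger opening in mm.
Only numpy, scipy, OpenCV 4.12 (cv2) and the standard library are available. Lean on these libraries where they do the work, as an engineer would, in place of code of your own. Each camera call takes 0.05 s, during which the arm holds its last target. There are 200 camera calls.

### The job

Wind the hand crank of the blue worm-driven dividing table clockwise, about four turns, until the notch between the two red-marked teeth stands under the steel bushing; its coupling is springy, so feel for the knob's circle and keep your sideways push on the crank light, under about 8 N. Then take the brass-headed index pin from its grey block, push it gently down through the bushing into that notch until its head sits fully home, and let go. Leave the black-headed pin and the other things on the bench alone.

Things in the scene. Friction and masses are not known exactly. Their poses are not given: they have to be found in the camera images.
- stage: Blue dividing table, fixed to the bench. Origin on the bench on the plate's upright axis, z up. The toothed plate (176 mm across, tooth tops 60 mm above the bench; the green circuit board on it reaches 75 mm) turns about the origin. Worm box with the crank (66 mm square, top 70 mm) on its -y side; bushing bracket (30 mm wide in x, 80 mm high, reaching y = 113 mm) on its +y side.
- hub_rest (a point): Fixed point on the stage at (0, -150, 95) mm in its frame, on the worm shaft's upright axis: the crank's hub stands here while nothing pushes it. Hub and shaft are joined by an elastic rubber coupling, stiff in turning but giving 1 mm per 8 N of side push, the same in every level direction, springing back when let go; 1.5 mm (12 N) off this rest is too much.
- crank_hub (a point): Hub centre on the crank, 95 mm up; moves sideways with the coupling. Slotted arm: top 90 mm above the bench, 58 mm long. On it an upright black grip knob, red band, 20 mm across, from 100 to 146 mm above the bench, spinning freely on a spindle clamped in the slot anywhere from 22 to 42 mm from the hub axis: where is not measured and must be felt or seen.
- crank (a joint): Angle of the crank, rad, growing clockwise seen from above, counted over whole turns. At 0 and at every whole turn the arm points along the stage's -y (away from the plate, over the yellow mark on the worm box). Stiff to turn: about 0.1 N m, 2.5 to 4.5 N at the knob; it stays where it is left. It starts between -2 and 4.
- table_top (a joint): Angle of the toothed plate, rad, growing clockwise seen from above: 1/72 of the crank's angle (5 degrees a turn). 18 teeth, so one division is 20 degrees = 0.349 rad = four turns. At 0.349 (crank at 8 pi = 25.13) the notch between the two red-marked teeth is centred under the bushing; at 0 its unmarked neighbour is. The worm does not let the plate be pushed round.
- bushing (a point): Centre of the mouth of the bushing's upright hole, on its top face, 80 mm up, at (0, 77, 80) mm in the stage frame. Hole 9 mm across, 1 mm chamfer, through a steel plate 14 mm thick (24 by 36 mm); tooth tops pass 6 mm below it. Notches are 16 mm deep, 10 mm wide there: the pin enters only with the plate within about 1 degree of its division; else it stops 14 mm short on a tooth.
- pin: Brass-headed steel index pin, loose, 50 g, upright in one of the grey block's holes. Origin at the centre of its lower end, z up along it. Shank 8 mm across, 34 mm long, tapered foot (5 mm across at the end, 2.5 mm high); head 16 mm across, 28 mm high (34 to 62 mm above the origin), its underside resting on the block or bushing. Home, the origin is 34 mm below the bushing's mouth.
- spare: Black-headed pin (head 13 mm in diameter, else like the brass one) in the other hole of the block: not to be moved.
- pin_block: Grey block, 110 mm (x) by 46 mm (y) by 40 mm high, fixed to the bench; origin under its centre; pin holes at x = -28 and +28 mm, 9.5 mm in diameter, 36 mm deep.
- jar: Pale jar with a metal cap, 68 mm across, 85 mm high, origin under its centre. Leave alone.
- driver: Yellow screwdriver lying down, 170 mm. Leave alone.
- meter: Red multimeter lying flat, 130 x 70 x 30 mm, origin under its centre. Leave alone.
- solder_reel: Blue solder reel standing on its flange, 52 mm across, 40 mm high. Leave alone.
- parts_tray: Orange divided tray, 120 x 90 x 35 mm. Leave alone.
- flux: Small white bottle with a red cap, 36 mm across, 70 mm high. Leave alone.

How it is judged (in metres and radians):
On the way, in this order (a step that is already met when the one before it is completed fails the run):
1. the notch between the red-marked teeth is brought under the bushing with the crank (plate within 1.4 degrees), before the pin is moved (value of joint table_top between 0.325 and 0.373 rad and distance of pin from where it was at the start of the episode below 0.01 m), for 0.2 s.
2. the pin is home in the bushing (horizontal distance between pin and bushing below 0.003 m and z of pin in the frame of bushing below -0.031 m), for 0.2 s.
At the end, for the whole second after the job is handed in: The plate stands within 1.4 degrees of its next division (0.349 rad), the brass-headed pin is upright in the bushing with its lower end at least 31 mm below the bushing's mouth and within 3 mm of its axis, at rest and released (all of step 2 and value of joint table_top between 0.325 and 0.373 rad and angle between pin's own z axis and vertical below 0.1 rad and linear speed of pin below 0.02 m/s); the robot touches nothing.
It fails at once if the crank is forced sideways: its hub is pushed more than 1.5 mm (12 N) off its rest (horizontal distance between crank_hub and hub_rest above 0.0015 m).
It fails at once if the pin is forced: more than 40 N between the pin and the stage (contact force between pin and stage above 40 N).
It fails at once if the black-headed pin is disturbed (distance of spare from where it was at the start of the episode above 0.015 m).
It fails at once if another thing on the bench is shoved (distance of any of jar, driver, meter, solder_reel, parts_tray, flux from where it was at the start of the episode above 0.03 m).
It also fails if it takes over 72 s, if anything falls off the work surface, if the arm or the gripper's body presses on something with over 40 N, if the wrist force passes 120 N, or if a joint passes its speed limit or range.

## Working session

There is one attempt and no reset: what is moved stays moved. The work goes in short steps, each a Python script; the robot and the scene stay as the last script left them, time stands still between calls to the robot, and variables do not carry over. Pictures are saved under pics/ and viewed, about 8 in all and at most 12, crops included, and the job is handed in when it is done.

```bash
mkdir -p pics; ls; python3 - <<'E'
from station import *
import cv2,numpy as np
a=camera("scene");b=camera("top")
cv2.imwrite("pics/s.png",a);cv2.imwrite("pics/t.png",b)
cv2.imwrite("pics/top2.png",cv2.resize(b,(800,600),interpolation=cv2.INTER_CUBIC))
for n in("scene","top","wrist"):
    c=get_calibration(n);print(n,np.round(c["mtx"],1).tolist(),np.round(c["R"],3).tolist(),np.round(c["t"],1))
    print(np.round(-np.array(c["R"]).T@c["t"]))
print(get_time(),get_tool_rot(),pinch_z if not callable(pinch_z) else pinch_z())
E
```

```text
pics
scene [[363.1, 0.0, 255.8], [0.0, 363.1, 188.2], [0.0, 0.0, 1.0]] [[0.26, 0.966, 0.0], [0.524, -0.14, -0.84], [-0.811, 0.218, -0.542]] [-124.3 -217.  1693.1]
[1520. -280.  736.]
top [[370.4, 0.0, 259.7], [0.0, 370.4, 190.9], [0.0, 0.0, 1.0]] [[-0.026, -1.0, -0.013], [-0.99, 0.028, -0.141], [0.142, 0.009, -0.99]] [  10.7  576.  1155.8]
[ 406.  -16. 1226.]
wrist [[317.4, 0.0, 255.8], [0.0, 317.4, 195.9], [0.0, 0.0, 1.0]] [[0.337, -0.942, -0.002], [-0.896, -0.321, 0.307], [-0.29, -0.102, -0.952]] [-648.4  -40.1  379.8]
[ 293. -585.  373.]
0.1 [[-5.17903950e-04  3.37080339e-01 -9.41475744e-01]
 [ 1.87306630e-03 -9.41473892e-01 -3.37080706e-01]
 [-9.99998112e-01 -1.93802192e-03 -1.43780775e-04]] 53.900000000000006
```

View pics/top2.png

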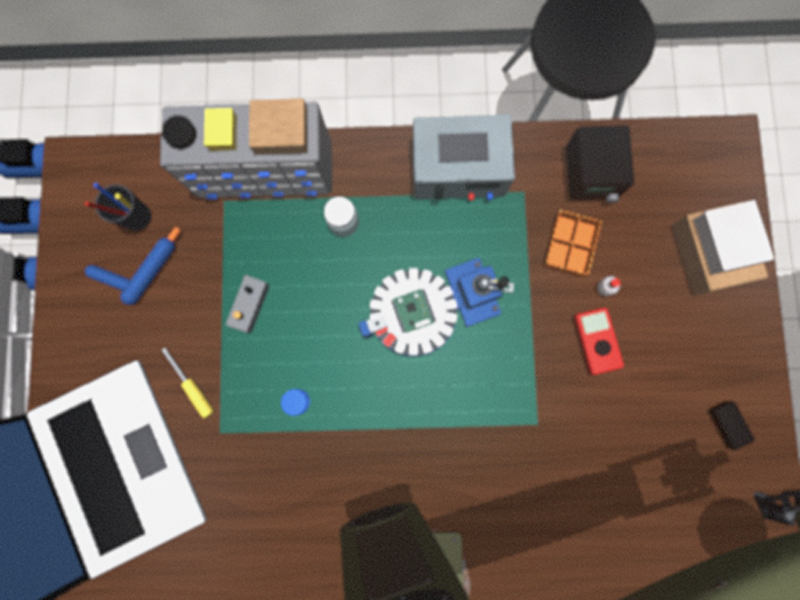

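View pics/s.png

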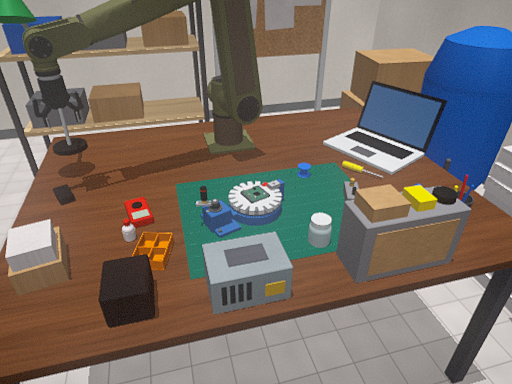

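```bash
cat > h.py <<'E'
from station import *
import numpy as np,cv2
DOWN=lambda a: np.array([[0,np.cos(a),np.sin(a)],[0,np.sin(a),-np.cos(a)],[-1,0,0]])  # y_tool along angle a
def ray(c,uv,z):
    R=np.array(c["R"]);t=np.array(c["t"]);K=np.array(c["mtx"])
    C=-R.T@t;d=R.T@np.linalg.inv(K)@np.array([uv[0],uv[1],1.]);return C+d*(z-C[2])/d[2]
def proj(c,X):
    p=np.array(c["mtx"])@(np.array(c["R"])@X+c["t"]);return p[:2]/p[2]
def shot(name):
    c=get_calibration("wrist");im=camera("wrist");cv2.imwrite(f"pics/{name}.png",im)
    np.save(f"pics/{name}.npy",c,allow_pickle=True);return im,c
E
python3 - <<'E'
from h import *
c=get_calibration("top");s=512/800
for n,u,z in(("plate",(413,311),60),("knob",(505,285),146),("hub",(483,284),95),("block",(246,303),40),("brass",(237,316),68),("red1",(380,332),60),("jar",(340,213),85)):
    print(n,np.round(ray(c,np.array(u)*s,z)))
p=ray(c,np.array((440,305))*s,60)
# keep the tool orientation of the start about: y_tool such that z_tool points to -x
R=get_tool_rot(); a=-np.pi/2
print(np.round(DOWN(a),2))
move_pose([p[0],p[1],300],DOWN(a)); im,cc=shot("w1"); print(get_time(),get_q())
cv2.imwrite("pics/w1b.png",cv2.resize(im,(800,600),interpolation=cv2.INTER_CUBIC))
E
```

```text
plate [547. -19.  60.]
knob [ 581. -194.  146.]
hub [ 593. -159.   95.]
block [576. 327.  40.]
brass [546. 337.  68.]
red1 [506.  49.  60.]
jar [749. 124.  85.]
[[ 0.  0. -1.]
 [ 0. -1. -0.]
 [-1.  0.  0.]]
2.4167 [-2.29007898e-01 -6.60684182e-02  1.85100218e+00 -1.64319153e-04
  1.35667499e+00  1.34291653e+00]
```

View pics/w1b.png

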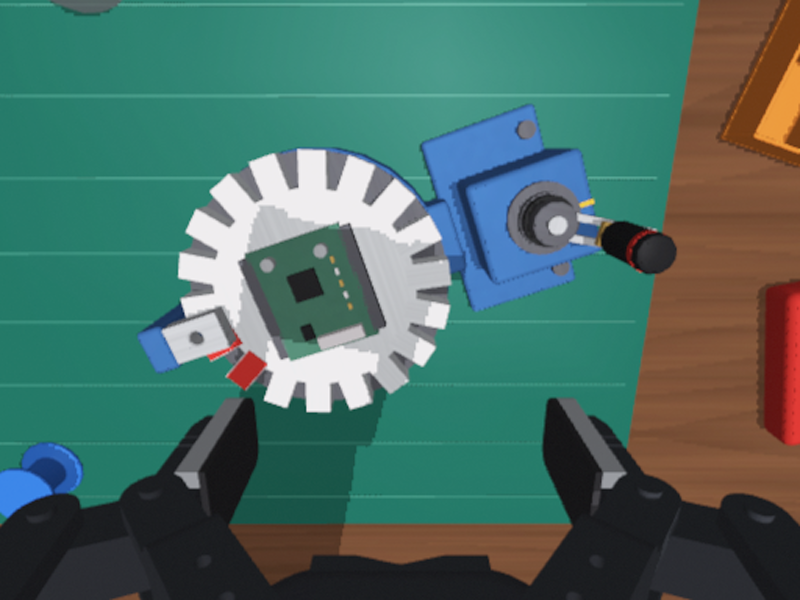

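```bash
cat > meas.py <<'E'
from h import *
def stage(c,bush,plate):
    b=ray(c,bush,80)[:2];p=ray(c,plate,60)[:2];return b,p
if __name__=="__main__":
    im=cv2.imread("pics/w1.png");c=np.load("pics/w1.npy",allow_pickle=True).item();s=512/800
    # plate: outermost white/red tooth-top pixels -> world z=60 -> circle fit
    hsv=cv2.cvtColor(im,cv2.COLOR_BGR2HSV)
    m=((hsv[...,1]<30)&(hsv[...,2]>215)).astype(np.uint8)
    m[:, int(455*s):]=0; m[int(420*s):]=0; m[int(300*s):,:int(232*s)]=0
    cn=[k for k in cv2.findContours(m,0,cv2.CHAIN_APPROX_NONE)[0] if cv2.contourArea(k)>30]
    hull=cv2.convexHull(np.vstack(cn))[:,0]
    w=np.array([ray(c,q,60)[:2] for q in np.vstack(cn)[:,0]])
    P=ray(c,(315*s,280*s),60)[:2]
    from scipy.optimize import least_squares
    for _ in range(5):
        r=np.linalg.norm(w-P,axis=1);k=w[abs(r-88)<(8 if _<2 else 2.5)]
        f=least_squares(lambda x:np.hypot(*(k-x[:2]).T)-x[2],[*P,88],loss="soft_l1",f_scale=.5);P=f.x[:2]
    print("plate",f.x,len(k))
    # bushing hole : dark in bright
    g=im[...,1];x,y=int(196.5*s),int(338*s);roi=255-g[y-6:y+7,x-6:x+7].astype(float)
    roi=np.clip(roi-np.percentile(roi,60),0,None);yy,xx=np.mgrid[-6:7,-6:7];h=np.array([x+(roi*xx).sum()/roi.sum(),y+(roi*yy).sum()/roi.sum()])
    B=ray(c,h,80)[:2];print("bush px",h/s,B,"dist",np.linalg.norm(B-P))
    ey=(B-P)/np.linalg.norm(B-P);H=P-150*ey;print("hub",H,"psi(y axis)",np.degrees(np.arctan2(*ey[::-1])))
    print("hub px pred z95,115",proj(c,[*H,95])/s,proj(c,[*H,115])/s)
    K=ray(c,np.array((655,252))*s,146)[:2];print("knob",K,"r",np.linalg.norm(K-H))
    d=K-H; print("crank ang",np.arctan2(*(-ey)[::-1])-np.arctan2(d[1],d[0]))
    # board, brass
    ct=get_calibration("top")
    print(ray(ct,np.array((258,288))*s,68))
E
python3 meas.py
```

```text
plate [546.54801981 -19.1867573   87.14669144] 221
bush px [195.84993979 337.25260566] [521.97701866  53.34114689] dist 76.57696118944806
hub [ 594.67803328 -161.25540903] psi(y axis) 108.71535073471534
hub px pred z95,115 [556.42541683 224.18046958] [568.13439924 230.00055902]
knob [ 589.53631291 -191.58515679] r 30.762491566696813
crank ang 0.49457519366979485
[601.98484782 294.52550771  68.        ]
```

```bash
python3 - <<'E'
from h import *
K=np.array([589.5,-191.6]);H=np.array([594.7,-161.3])
d=K-H;a=np.arctan2(d[1],d[0])+np.pi/2
R=DOWN(a)
move_pose([*K,270],R);print(get_time(),get_q())
im,c=shot("w2")
servo_line([*K,181],120)
f0=get_contact_force();dwell(.1);f1=get_contact_force();print(f0,f1)
np.save("f0.npy",f1)
x0=get_position();gripper_close();dwell(.2);print(get_opening(),get_contact_force()-f1,get_position()-x0,get_time())
np.save("R.npy",R)
im,c=shot("w3")
cv2.imwrite("pics/w23.png",np.hstack([cv2.resize(cv2.imread(f"pics/{n}.png"),(400,300),interpolation=cv2.INTER_AREA) for n in("w2","w3")]))
E
```

```text
3.8167 [-4.00871709e-01  8.14054887e-02  1.75379846e+00  9.20737515e-05
  1.30637311e+00 -2.30292193e-01]
[0.5774616  0.3035597  0.18050116] [0.25453325 1.26351252 1.07155932]
18.15220094011187 [-1.47696412 -1.23655523  0.96681613] [-0.72439111  0.24493834 -1.31035184] 5.675
```

View pics/w23.png

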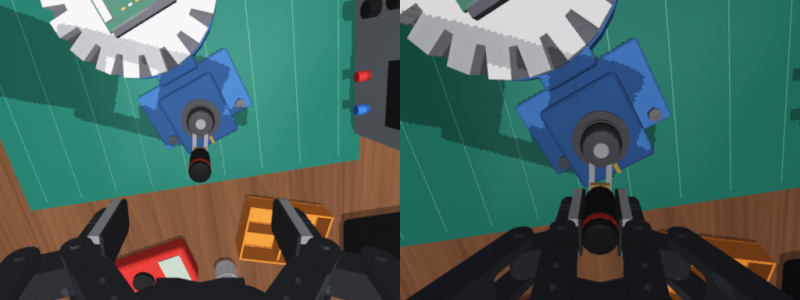

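```bash
cat > wind.py <<'E'
from h import *
import json,os,sys
from scipy.optimize import least_squares
f0=np.load("f0.npy");k=8.;EY=np.array([521.98-546.55,53.34+19.19]);EY/=np.hypot(*EY);MARK=np.arctan2(-EY[1],-EY[0])
def force(n=4):
    v=[]
    for _ in range(n): v.append(get_contact_force()-f0);dwell(.015)
    return np.mean(v,0)
class W:
    def __init__(s):
        s.S=[];s.c=np.array([594.7,-161.3]);s.r=30.8;s.turn=0.;s.mx=0
        if os.path.exists("w.json"):
            j=json.load(open("w.json"));s.S=j["S"];s.c=np.array(j["c"]);s.r=j["r"];s.turn=j["th"]
        else: s.turn=s.ang(get_position()[:2],.5)
    def save(s): json.dump(dict(S=s.S,c=list(s.c),r=s.r,th=s.turn),open("w.json","w"))
    def ang(s,p,near):
        d=p-s.c;t=MARK-np.arctan2(d[1],d[0]);return t+2*np.pi*round((near-t)/(2*np.pi))
    def sample(s,n=4):
        F=force(n)[:2];p=get_position()[:2];q=p+F/k;s.S.append([*q]);
        A=np.array(s.S)
        f=least_squares(lambda x:np.r_[(np.hypot(*(A-x[:2]).T)-x[2])/.25,(x[:2]-[594.7,-161.3])/1.5,(x[2]-30.8)/1.5],[*s.c,s.r])
        s.c=f.x[:2];s.r=f.x[2];s.turn=s.ang(q,s.turn);u=(q-s.c)/np.linalg.norm(q-s.c)
        s.save();return F,F@u,F@np.array([u[1],-u[0]]),np.std(np.hypot(*(A-s.c).T)-s.r)
    def step(s,th,speed,thr=None):
        b=MARK-th;p=s.c+s.r*np.array([np.cos(b),np.sin(b)])
        return servo_line([*p,181],speed,threshold=thr)
E
python3 - <<'E'
from wind import *
w=W();print("th0",w.turn,w.sample())
th=w.turn
for i in range(14):
    th+=np.radians(10 if i<6 else 18);hit=w.step(th,40,7)
    F,fr,ft,sd=w.sample()
    print(f"{th:.2f} {w.turn:.2f} hit{hit} F{np.round(F,1)} rad{fr:.1f} tan{ft:.1f} c{np.round(w.c,2)} r{w.r:.2f} sd{sd:.2f} t{get_time():.2f}")
    if np.hypot(*F)>8.5: break
E
```

```text
th0 0.49607053929775735 (array([-1.13655013, -0.23769146]), np.float64(0.4303603362038101), np.float64(1.0784402683733965), np.float64(0.0))
0.67 0.65 hitFalse F[ 1.5 -1.8] rad1.2 tan-2.0 c[ 594.5  -161.29] r30.84 sd0.03 t6.14
0.85 0.85 hitFalse F[ 1.6 -1.2] rad0.3 tan-2.0 c[ 594.55 -161.31] r30.83 sd0.03 t6.50
1.02 1.02 hitFalse F[ 1.8 -1.5] rad-0.0 tan-2.3 c[ 594.56 -161.31] r30.83 sd0.03 t6.85
1.20 1.19 hitFalse F[ 1.4 -1.7] rad0.0 tan-2.2 c[ 594.55 -161.3 ] r30.84 sd0.03 t7.20
1.37 1.37 hitFalse F[ 1.3 -2.1] rad-0.0 tan-2.5 c[ 594.54 -161.27] r30.86 sd0.02 t7.55
1.55 1.54 hitFalse F[ 1.1 -2.5] rad-0.1 tan-2.7 c[ 594.55 -161.2 ] r30.93 sd0.03 t7.90
1.86 1.85 hitFalse F[-0.8 -3.3] rad1.0 tan-3.3 c[ 594.75 -160.79] r31.36 sd0.06 t8.36
2.18 2.16 hitFalse F[-1.5 -2.9] rad0.7 tan-3.2 c[ 595.07 -160.37] r31.85 sd0.08 t8.83
2.49 2.48 hitFalse F[-0.5 -2.9] rad-1.1 tan-2.7 c[ 595.24 -160.2 ] r32.07 sd0.07 t9.31
2.80 2.79 hitFalse F[-1.3 -2.7] rad-1.3 tan-2.7 c[ 595.43 -160.06] r32.28 sd0.07 t9.78
3.12 3.10 hitFalse F[-1.2 -3. ] rad-2.4 tan-2.2 c[ 595.52 -160.02] r32.36 sd0.07 t10.26
3.43 3.41 hitFalse F[-1.6 -2.7] rad-2.6 tan-1.8 c[ 595.59 -159.99] r32.42 sd0.07 t10.73
3.75 3.72 hitFalse F[-2.4 -1.6] rad-2.1 tan-1.9 c[ 595.65 -159.98] r32.47 sd0.07 t11.21
4.06 4.03 hitFalse F[-2.1 -1.1] rad-2.1 tan-1.1 c[ 595.67 -159.98] r32.48 sd0.06 t11.68
```

```bash
cat > go.py <<'E'
from wind import *
def go(end,stepdeg,speed,n=2,lim=8.3,every=4):
    w=W();th=w.turn;m=0;i=0
    while th<end-.01:
        N=int(np.ceil((end-th)/np.radians(stepdeg)-1e-6));th+=(end-th)/N
        hit=w.step(th,speed,9);F,fr,ft,sd=w.sample(n);i+=1
        if i%every==0 or np.hypot(*F)>6: print(f"{th:.2f} {w.turn:.2f} hit{hit} F{np.round(F,1)} rad{fr:.1f} tan{ft:.1f} c{np.round(w.c,2)} r{w.r:.2f} sd{sd:.2f} t{get_time():.2f}")
        if np.hypot(*F)>lim or hit: print("STOP",hit,F);break
E
python3 -c "
from go import *
go(4.03+6.28,20,55,every=2)"
```

```text
4.73 4.70 hitFalse F[-0.4 -0.8] rad-0.7 tan0.7 c[ 595.64 -159.98] r32.46 sd0.06 t12.44
5.42 5.40 hitFalse F[1.1 0.4] rad0.9 tan-0.8 c[ 595.62 -159.97] r32.45 sd0.06 t13.22
6.12 6.14 hitFalse F[0.4 0.1] rad0.1 tan-0.4 c[ 595.63 -159.98] r32.45 sd0.06 t14.01
6.82 6.84 hitFalse F[-0.4 -1.2] rad1.3 tan0.1 c[ 595.63 -160.01] r32.47 sd0.09 t14.79
7.52 7.53 hitFalse F[ 0.8 -1.7] rad0.3 tan-1.8 c[ 595.62 -160.02] r32.48 sd0.09 t15.57
8.22 8.23 hitFalse F[ 1.1 -2.3] rad-1.3 tan-2.2 c[ 595.61 -160.02] r32.48 sd0.09 t16.36
8.91 8.91 hitFalse F[-0.2 -3.4] rad-2.2 tan-2.6 c[ 595.59 -160.  ] r32.49 sd0.10 t17.14
9.61 9.59 hitFalse F[-1.  -2.9] rad-2.7 tan-1.4 c[ 595.59 -159.97] r32.51 sd0.11 t17.93
10.31 10.28 hitFalse F[-1.  -1.9] rad-2.2 tan0.1 c[ 595.6  -159.96] r32.52 sd0.11 t18.71
```

```bash
python3 -c "
from go import *
go(8*np.pi,20,60,every=6)
im,c=shot('w4');cv2.imwrite('pics/w4b.png',im)"
```

```text
12.35 12.36 hitFalse F[ 1.8 -2. ] rad2.6 tan-0.5 c[ 595.6  -159.96] r32.52 sd0.11 t20.89
14.42 14.43 hitFalse F[ 1.4 -2.7] rad-1.3 tan-2.7 c[ 595.57 -160.  ] r32.55 sd0.13 t23.09
16.50 16.46 hitFalse F[-0.6 -1.3] rad-1.5 tan0.0 c[ 595.56 -159.96] r32.57 sd0.14 t25.29
18.57 18.58 hitFalse F[ 1.6 -2.4] rad2.9 tan0.0 c[ 595.57 -159.97] r32.58 sd0.13 t27.49
20.64 20.66 hitFalse F[ 2.1 -2. ] rad-1.9 tan-2.2 c[ 595.55 -160.  ] r32.60 sd0.15 t29.69
22.71 22.67 hitFalse F[-0.9 -0.3] rad-0.6 tan-0.7 c[ 595.54 -159.97] r32.62 sd0.15 t31.89
24.79 24.80 hitFalse F[ 2.7 -2.8] rad3.8 tan-0.4 c[ 595.55 -159.97] r32.63 sd0.15 t34.09
```

View pics/w4b.png

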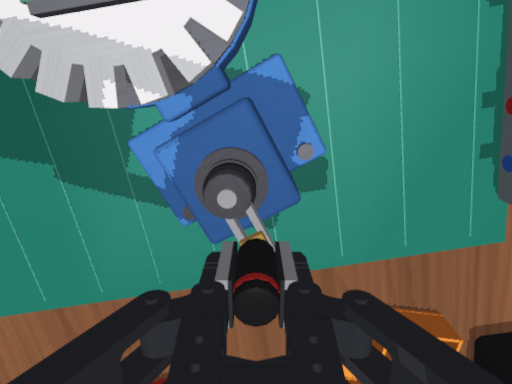

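```bash
python3 - <<'E'
from h import *
ungrasp();dwell(.1);p=get_position();servo_line([p[0],p[1],270],200)
a=np.radians(68)
move_pose([560,30,270],DOWN(a));i1,_=shot("w5")
move_pose([574,320,250],DOWN(a));i2,_=shot("w6")
cv2.imwrite("pics/w56.png",np.hstack([cv2.resize(i,(400,300),interpolation=cv2.INTER_AREA) for i in(i1,i2)]));print(get_time(),get_q())
E
```

```text
38.025 [ 4.24630374e-01  1.76013975e-01  1.68397636e+00 -4.64990980e-04
  1.28143663e+00 -7.60086885e-01]
```

View pics/w56.png

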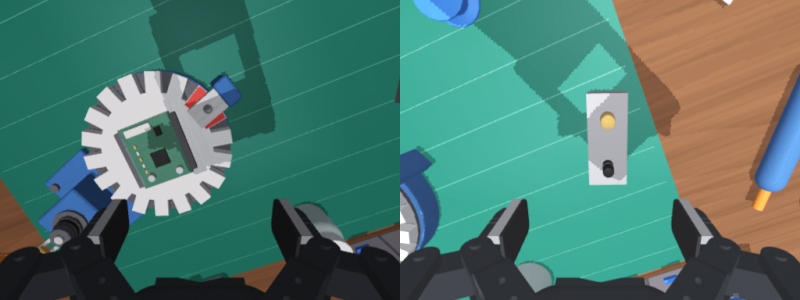

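```bash
python3 - <<'E'
from h import *
im=cv2.imread("pics/w6.png");c=np.load("pics/w6.npy",allow_pickle=True).item()
hsv=cv2.cvtColor(im,cv2.COLOR_BGR2HSV)
m=((hsv[...,0]>12)&(hsv[...,0]<35)&(hsv[...,1]>90)&(hsv[...,2]>80)).astype(np.uint8);m[:, :240]=0;m[:,295:]=0;m[:120]=0;m[190:]=0
d=(hsv[...,2]<70).astype(np.uint8);d[:,:240]=0;d[:,295:]=0;d[:195]=0;d[232:]=0
for n,k in(("brass",m),("spare",d)):
    x,y,w,h=cv2.boundingRect(k);mo=cv2.moments(k,True);u=(mo["m10"]/mo["m00"],mo["m01"]/mo["m00"])
    print(n,x,y,w,h,u,ray(c,u,54),"top@68",ray(c,(u[0],y+0),68),ray(c,(u[0],y+h),68))
g=((hsv[...,1]<40)&(hsv[...,2]>90)).astype(np.uint8);g[:,:230]=0;g[:,300:]=0;g[:110]=0;g[245:]=0
g=g|m|d;q=cv2.minAreaRect(max(cv2.findContours(g,0,2)[0],key=cv2.contourArea));print(q)
P=np.array([ray(c,u,40) for u in cv2.boxPoints(q)]);print(P.round(1),P.mean(0),np.linalg.norm(np.diff(P,axis=0),axis=1))
cv2.imwrite("pics/w6c.png",cv2.resize(im[105:250,225:305],None,fx=4,fy=4,interpolation=cv2.INTER_CUBIC))
C=-np.array(c["R"]).T@c["t"];print(C)
e=im.copy();
E
```

```text
brass 257 143 19 23 (265.5, 154.51282051282053) [549.56649529 337.95381444  54.        ] top@68 [538.46708432 341.91271963  68.        ] [555.73911291 335.09202052  68.        ]
spare 260 205 14 22 (266.0405405405405, 216.1936936936937) [601.76740409 317.86228864  54.        ] top@68 [587.06080151 323.21248143  68.        ] [605.76224892 315.83860941  68.        ]
((264.5, 176.5), (119.0, 53.0), 90.0)
[[513.1 327.4  40. ]
 [530.2 369.6  40. ]
 [635.2 331.   40. ]
 [616.  283.6  40. ]] [573.60607286 327.90199108  40.        ] [ 45.48098641 111.91932441  51.21716782]
[501.10199929 349.03156679 320.01056434]
```

View pics/w6c.png

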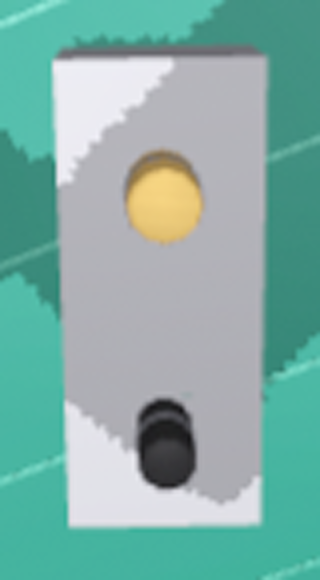

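```bash
python3 - <<'E'
from h import *
c=np.load("pics/w6.npy",allow_pickle=True).item()
B=ray(c,(265.8,155.5),68);S=ray(c,(266.3,220),68);d=S-B;print(B,S,np.linalg.norm(d),np.degrees(np.arctan2(d[1],d[0])))
# bushing from w5 : hole
im=cv2.imread("pics/w5.png");c5=np.load("pics/w5.npy",allow_pickle=True).item()
u=proj(c5,[522,53.3,80]);print(u);x,y=np.round(u).astype(int)
g=im[...,1];print(g[y-8:y+9,x-8:x+9])
E
```

```text
[547.84816205 338.46660676  68.        ] [599.80212265 318.42716181  68.        ] 55.68476790196681 -21.092397242278636
[265.28106749 140.21349145]
[[150 149 149 148 149 150 150 143 138 138 143 150 153 153 152 152 152]
 [149 148 148 149 151 144 134 119 111 114 124 135 146 151 151 151 152]
 [148 148 149 150 139 118  97  88  82  83  90 106 125 140 150 152 152]
 [148 150 150 140 115  87  73  71  70  70  70  77  94 119 138 150 152]
 [149 150 146 123  91  73  69  69  70  70  69  69  72  98 122 145 152]
 [149 148 136 105  76  69  70  70  70  69  70  69  76  88 112 137 148]
 [148 147 128  94  73  69  70  70  71  69  78  84  93  89 107 129 143]
 [146 147 128  95  73  69  69  70  69  78  93 100 100  86 102 125 142]
 [146 148 130 103  78  68  69  76  88  95 101 104  94  82 106 130 144]
 [148 150 139 112  86  77  88  95 101 104 125 127  98  83 111 135 147]
 [150 152 143 124 102  87  92  94  98 108 115 112  91 102 121 141 150]
 [151 151 147 137 123 104  89  85  87  97  89  82  96 116 137 148 150]
 [151 150 151 148 138 125 109  96  91  96  95 104 116 131 146 150 151]
 [150 151 151 151 148 141 130 118 113 115 115 128 139 145 149 150 152]
 [150 151 151 151 151 148 143 138 135 136 139 143 148 150 150 153 154]
 [151 151 152 150 149 147 145 145 144 147 149 149 149 151 153 154 152]
 [151 151 150 149 147 145 145 146 148 150 150 150 151 153 154 153 151]]
```

```bash
python3 - <<'E'
from h import *
c5=np.load("pics/w5.npy",allow_pickle=True).item();bu=ray(c5,(265.5,139.0),80)[:2];print("bush",bu)
a=np.radians(68.9);R=DOWN(a);P=np.array([547.9,338.5])
move_pose([*P,190],R);hit=servo_line([*P,116.5],120,threshold=12);print("down hit",hit,get_position())
gripper_close();dwell(.1);print(get_opening(),get_contact_force(),get_position())
servo_line([*P,240],150);print(get_opening(),get_position())
X=bu*.5+np.array([521.98,53.34])*.5
move_pose([*X,225],R);im,c=shot("w7");np.save("X.npy",X)
cv2.imwrite("pics/w7b.png",im);print(get_time(),X,get_position(),"bush px",proj(c,[*X,80]))
E
```

```text
bush [521.15855512  53.82306633]
down hit False [548.6323495  338.73844495 117.51660564]
14.063150503367076 [-0.23032547  1.48533053  1.86159761] [548.10009906 338.63967374 116.91416407]
13.856524617322314 [547.24855873 338.13885272 238.43643928]
42.05 [521.56927756  53.58153317] [521.96509639  54.49993875 225.17814831] bush px [254.38445888 209.06467101]
```

View pics/w7b.png

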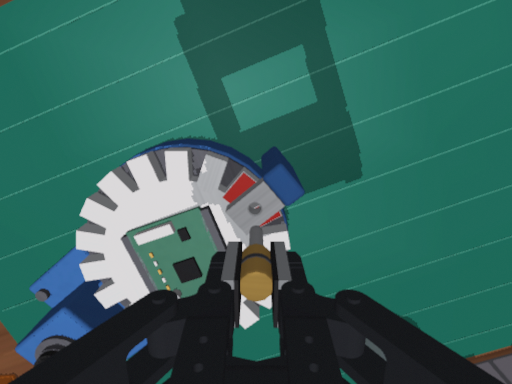

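```bash
python3 - <<'E'
from h import *
c=np.load("pics/w7.npy",allow_pickle=True).item();print("foot px pred",proj(c,[521.97,54.5,114.3]))
X=np.load("X.npy");dwell(.2);print(get_position())
hit=servo_line([*X,192],80,threshold=8);dwell(.1);f=get_contact_force();print("1",hit,get_position(),f)
if not hit:
    hit=servo_line([*X,157],25,threshold=8);dwell(.1);print("2",hit,get_position(),get_contact_force()-f,get_opening(),get_time())
E
```

```text
foot px pred [255.76955061 228.32768189]
[521.82134599  54.48057943 225.08067861]
1 False [521.77938485  53.54200091 192.27587274] [ 0.87651748  0.4442636  -0.52440203]
2 False [521.40972669  53.61459272 156.95183039] [-3.46965311 -0.50777683  0.40641334] 13.687398335687048 44.5667
```

```bash
python3 - <<'E'
from h import *
X=np.load("X.npy");hit=servo_line([*X,154.5],12,threshold=7);print(hit,get_position(),get_contact_force())
ungrasp();dwell(.2);p=get_position();servo_line([p[0],p[1],235],120);dwell(.3)
move_pose([X[0]-10,X[1]-60,270],DOWN(np.radians(68.9)));im,c=shot("w8")
a=camera("scene")
cv2.imwrite("pics/w8b.png",np.hstack([im,cv2.resize(a[140:260,170:330],(512,384),interpolation=cv2.INTER_CUBIC)])[:, :].astype(np.uint8)) 
v=cv2.imread("pics/w8b.png");cv2.imwrite("pics/w8b.png",cv2.resize(v,(800,300),interpolation=cv2.INTER_AREA))
print(get_time(),"head top pred px if home",proj(c,[*X,108]),"14 short",proj(c,[*X,122]))
E
```

```text
True [521.45915194  53.60723464 156.89050122] [-0.48506689  0.26986134  3.78570077]
47.2667 head top pred px if home [334.30051076 184.90864385] 14 short [338.88072273 190.25774978]
```

View pics/w8b.png

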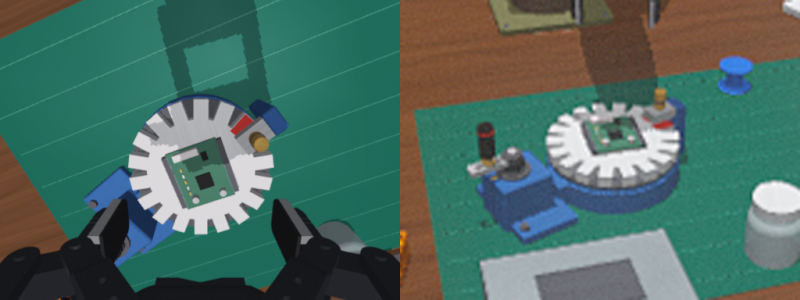

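```bash
python3 -c "
from station import *
dwell(.3);print(get_contact_force(),get_qd(),get_time());hand_in()"
```

```text
[-0.98084165  0.22656104 -0.30134083] [-0.00448871 -0.00410412 -0.00289326 -0.00189771  0.00270615  0.00119127] 47.5667
the job is handed in; nothing more can be done
```

The job is handed in at 47.6 s of the 72 s allowed, and my last checks agree that the pin is home. `hand_in` gives no verdict.

- **Crank:** I gripped the knob and wound it clockwise from about 0.5 rad to 25.13 rad. I found the knob's circle from the force readings as I went, with the radius at about 32.5 mm. The side forces I sampled and printed stayed under about 5 N, well below the 8 N limit. Pictures afterwards show the arm over the yellow mark and the two red teeth on either side of the bushing.
- **Pin:** I took the brass-headed pin from the block and lowered it through the bushing without hitting a tooth. It met its stop at a tool height of 156.9 mm, exactly where the pin should be home. I then let go and backed off.
- **Last checks:** The top of the head appears at about (335, 184.5) px, against a prediction of (334.3, 184.9) for home and (338.9, 190.3) if it were 14 mm short. The scene view shows the pin upright with its head on the bushing. The arm was still, with about 1 N on the tool, which is sensor noise.
- **Small disagreements:** Vision first put the knob radius at 30.8 mm, and two views of the bushing differed by about 1 mm, so I used their average. The tangential force on the crank read lower than expected, about 0 to 3 N, because of the same noise and a small sensor bias.

I kept clear of the black-headed pin and the other things, but took no closing picture of the block.

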